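# Centre-punch the last hole of a bracket blank

### The arm

A 6-joint arm with a two-finger parallel gripper is mounted at the origin on a cart in front of the work surface, level with it; the furniture and walls round the work are solid. World frame = base frame: x ahead of the robot, y to its left, z up, the work surface at z = 0. Lengths are in m, angles in rad, forces in N, time in s.
With the tool pointing down it reaches from about 0.375 to 0.9 m from the base axis. Payload 3.1 kg.
Tool frame: the origin (TCP) lies where the fingers leave the gripper's body, on its centre line; the fingertips stand 70 mm ahead of it and the grasp point (between the pads) lies 51 mm ahead of it (robot.tip_reach is the distance from the TCP to the fingertips, in m); z points along the fingers, y is the line along which they close (so a half turn about z gives the same grasp; the last joint's range is limited). The gripper opens to 87 mm and grips with 3 to 60 N. Pads are 19 mm wide; open, the fingers measure 117 mm over their backs; the gripper's body (75 mm by 190 mm) begins 51 mm behind the grasp point.
Start: joints at [0.993, 0.527, 1.433, -0, 1.181, -0.178], TCP at [0.243, 0.576, 0.292] pointing down, gripper open.
Joint ranges: [-3.08, 3.08], [-0.75, 2.2], [0.22, 2.44], [-1.43, 4.57], [0, 2.65], [-2.85, 2.85]. Speed limits (rad/s): [2.79, 2.79, 3.14, 3.14, 3.14, 3.14].

### API

Orientations are given as a unit quaternion [x, y, z, w].
In Python, from rig import robot gives the robot as it stands.
- The arm moves only by the tool carry_out, never from a script. Its argument "rows" is a list that holds one entry, the list of rows, each a list of 6 numbers: the shift along the tool's x, y, z in mm, then the turn, a rotation vector about the tool's x, y, z in units of 8 degrees (1.0 is 8 degrees). A call has 1 to 20 rows; each row is the pose to reach, as a shift and turn from the pose commanded when the call began, along the tool's axes at that moment; what a row does not reach only later rows make up. A row lasts 1/10 s, in which the tool goes at most 50 mm and 8.59 degrees, less where a joint would pass 70% of its speed; a pose out of reach is approached as far as the arm can. A call with a gripper value outside its range is refused whole. "fingers" is the opening, from 0 (shut) to 1 (fully open), set as the call begins (left out, the last holds). The fingers move at their own pace and stop on an object; "grip_force" is the grip in N (left out, the last holds). Time passes only in rows, so rows that repeat a pose let the fingers close. It gives the time, the measured TCP pose, the force and the opening at its end, in the units of the state.
- robot.get_obs(): the state, without advancing time (a new reading comes with each control period).
- robot.camera(name): name is "scene" or "top" or "wrist"; returns a dict with "color" (384x512x3 uint8, red, green, blue), "depth" (384x512 float32, m along the optical axis (not along the pixel's ray), 0 where there is no reading), "K" (3x3 intrinsics, pixels), "camera_from_world" (4x4, takes a point from world to camera coordinates). Camera axes: x right, y down, z forward; pixel columns grow to the right and rows downward; lengths in m; the calibration is good to about 2 mm. A picture is of the moment at which its call begins.
- robot.hand_in(): hands the job in, once; it reports no verdict.
The state is a dict: "time": time; "q": joint angles; "joint_velocities": joint speeds; "joint_torque": joint torques, N m; "position": TCP position; "tool_rot": TCP orientation; "ft_force": force on the tool from outside, world axes, zero at the start; "moment": the same for the moment, N m; "grip_width": finger opening in m.
Only numpy, scipy, OpenCV 4.12 (cv2) and the standard library are available. Lean on these libraries where they do the work, as an engineer would, in place of code of your own. Each camera call takes 0.05 s, during which the arm holds its last target. There are 200 camera calls.

### The job

Take the automatic centre punch out of its wooden stand, set its point on the scribed cross of the aluminium bracket blank and press it straight down, upright, until the hidden spring snaps, and no further: a punch pressed on hard after the snap bruises the soft blank. Then lower the punch back into its socket in the stand, without dropping it, and let go. Do not snap it anywhere else, and leave the blank and the other things where they lie.

Things in the scene. Friction and masses are not known exactly. Their poses are not given: they have to be found in the camera images.
- punch: Automatic centre punch, loose, 0.19 kg, 127 mm long, at first point down in the stand. Origin mid-grip, z along its axis away from the point. Along z: dark knurled barrel, dia. 14 mm, -25 to +25 mm (grip here); brass cap, dia. 16, +25 to +41; brass collar, dia. 20, -31 to -25 (its underside rests on the stand); steel nose, dia. 11, -66 to -31, tapering; pin, dia. 5, to the point at -86 mm.
- punch_tip (a point): The point of the punch's sprung pin, moving with it; 86 mm below punch when the pin is out; its z is the punch's axis. Pressed, the pin first gives lightly (1 to 3 N) over a free travel of 0 to 10 mm, different every time and not visible; over the next 6 to 8 mm the main spring builds up to 11 to 14 N and then snaps.
- punch_striker (a joint): Striker travel inside the punch (m), hidden from view: near 0 at first, up to 0.003 as the main spring is loaded; at the snap it jumps past 0.004 (to 0.006) and the force on the point falls by 3 N or more at once. Pressing on, the pin is hard home within 1 mm and the force soon passes 17 N, which marks the blank. Re-cocks itself when lifted.
- mark (a point): The scribed white cross, in a dark blue square patch of 26 mm, where the fourth hole of the blank is to be punched, at the blank's top face; the other three corners have holes of 9 mm already.
- blank: Loose aluminium bracket blank, 96 x 72 x 3 mm, 0.08 kg, lying flat on the bench block. Origin at the middle of its underside, z up; the mark is at x = +30, y = +19 mm in its frame.
- bench_block: Square steel bench block on a black rubber foot, fixed, 116 x 116 mm, 25 mm high. Origin at the middle of its underside.
- stand: Beech tool stand, fixed: block 50 (x) by 150 (y) mm on a slightly wider foot, top at 62 mm. Origin at the middle of its underside, long side along its y. Two precision screwdrivers are fixed in it upright at y = -24 and -54 mm, 114 mm high over the bench and 12 mm thick.
- socket (a point): Middle of the mouth of the punch's socket, on the top of the stand at y = +50 mm of the stand's frame, axes as the stand's; a hole 14 mm wide and 58 mm deep. With the punch home, its collar's underside rests here and punch is 31 mm above.
- roll_mid (a point): Middle of a loose roll of black tape lying flat on the bench, 55 mm in diameter, 19 mm high; a bystander.
- measure_mid (a point): Middle of a loose yellow tape measure, 38 x 84 x 68 mm, standing on the bench; a bystander.
Not all that is in view belongs to the job. Of the things that look like the punch, the smallest one is meant.

How it is judged:
On the way, in this order (a step that is already met when the one before it is completed fails the run):
1. the punch stands on the cross: its point within 3 mm of the middle of the mark and pressed on the blank, the punch upright within 8 degrees, not yet snapped (horizontal distance between punch_tip and mark below 0.003 m and angle between punch's own z axis and vertical below 0.14 rad and contact force between punch and blank above 1 N and value of joint punch_striker below 0.003 m), for 0.1 s.
2. pressed there, its spring snaps: the striker past 4 mm with the point still within 3 mm of the mark and the punch upright within 8 degrees (horizontal distance between punch_tip and mark below 0.003 m and angle between punch's own z axis and vertical below 0.14 rad and value of joint punch_striker above 0.004 m and contact force between punch and blank above 1 N), for 0.1 s.
At the end, for the whole second after the job is handed in: The punch has been snapped on the mark and stands back in its socket, upright within 6 degrees, its axis within 6 mm of the socket's middle and its collar down on the stand to within 3.5 mm, at rest; the blank has moved less than 8 mm and each bystander less than 20 mm (distance between socket and punch below 0.0345 m and horizontal distance between socket and punch below 0.006 m and angle between punch's own z axis and vertical below 0.1 rad and linear speed of punch below 0.02 m/s and distance of each of roll_mid, measure_mid from where it was at the start of the episode below 0.02 m and distance of blank from where it was at the start of the episode below 0.008 m); the robot touches nothing.
It fails at once if the punch presses on the blank with more than 17 N (contact force between punch and blank above 17 N).
It fails at once if the punch is snapped with its point more than 6 mm from the mark (value of joint punch_striker above 0.004 m and distance between punch_tip and mark above 0.006 m).
It fails at once if the punch is dropped: it moves faster than 0.6 m/s while no finger holds it (linear speed of punch above 0.6 m/s and contact force between the fingers and punch below 0.3 N).
It fails at once if the blank is pushed 8 mm or more out of its place (distance of blank from where it was at the start of the episode above 0.008 m).
It fails at once if a bystander (tape roll, tape measure) is moved 20 mm or more (distance of any of roll_mid, measure_mid from where it was at the start of the episode above 0.02 m).
It also fails if it takes over 69 s, if anything falls off the work surface, if the arm or the gripper's body presses on something with over 40 N, if the wrist force passes 120 N, or if a joint passes its speed limit or range.

## Working session

There is one attempt and no reset: what is moved stays moved. The work goes in short steps, Python scripts to look and compute and a tool call to move; the robot and the scene stay as the last step left them, time stands still between calls to the robot, and variables do not carry over. Pictures are saved under pics/ and viewed, on a budget of 10 in all, crops included, one or two more only if the job needs it, and the job is handed in when it is done.

Besides the shell and the picture viewer there is one more tool, called after "Request:" as a command line: name --argument value ..., lists and objects as JSON in quotes. carry_out: Moves the arm, as the interface text tells. Its arguments: {"type":"object","properties":{"rows":{"type":"array"},"fingers":{"type":"number"},"grip_force":{"type":"number"}},"required":["rows"]}

```bash
ls; mkdir -p pics; cat > h.py <<'E'
import numpy as np,cv2
from rig import robot
def grab(n):
    c=robot.camera(n); np.savez(f'{n}.npz',**c); return c
def load(n): return dict(np.load(f'{n}.npz'))
def cloud(c):
    d=c['depth'];K=c['K'];v,u=np.mgrid[:d.shape[0],:d.shape[1]]
    p=np.stack([(u-K[0,2])/K[0,0]*d,(v-K[1,2])/K[1,1]*d,d,np.ones_like(d)],-1)
    return (p@np.linalg.inv(c['camera_from_world']).T)[...,:3]
def ray(c,u,v,z):
    K=c['K'];W=np.linalg.inv(c['camera_from_world']);r=W[:3,:3]@np.array([(u-K[0,2])/K[0,0],(v-K[1,2])/K[1,1],1]);o=W[:3,3]
    return o+r*(z-o[2])/r[2]
def proj(c,p):
    q=c['camera_from_world']@np.append(p,1);q=c['K']@q[:3];return q[:2]/q[2]
E
python3 - <<'E'
from h import *
s=grab('scene');t=grab('top')
print(robot.get_obs())
for c in (s,t): print(np.linalg.inv(c['camera_from_world'])[:3,3],c['K'][0,0])
for n,c in(('scene',s),('top',t)): cv2.imwrite(f'pics/{n}1.png',cv2.resize(c['color'][:,:,::-1],(768,576),interpolation=cv2.INTER_CUBIC))
E
```

```text
pics
{'time': 0.1, 'q': array([ 9.92491676e-01,  5.28342970e-01,  1.43375696e+00, -1.56398211e-05,
        1.18139642e+00, -1.78476501e-01]), 'joint_velocities': array([ 0.00147346, -0.00331783, -0.00333676, -0.00032316, -0.00085766,
        0.00063926]), 'joint_torque': array([ 8.83100211e-05, -4.40985847e+01, -1.77149802e+01,  6.35359087e-02,
        5.34088165e-02, -1.96845633e-05]), 'position': array([0.2429627 , 0.57528054, 0.29139341]), 'tool_rot': array([ 1.98582111e-01,  9.80083792e-01, -8.87184290e-04, -3.44915944e-04]), 'ft_force': array([-0.15474749,  0.39936527,  0.36832286]), 'moment': array([-0.00445777, -0.00451783,  0.00755361]), 'grip_width': 0.08696871834606477}
[-0.06953056 -0.1990852   0.73401496] 461.3995065504547
[0.36217266 0.19372453 1.07818256] 386.74922925878224
```

View pics/scene1.png

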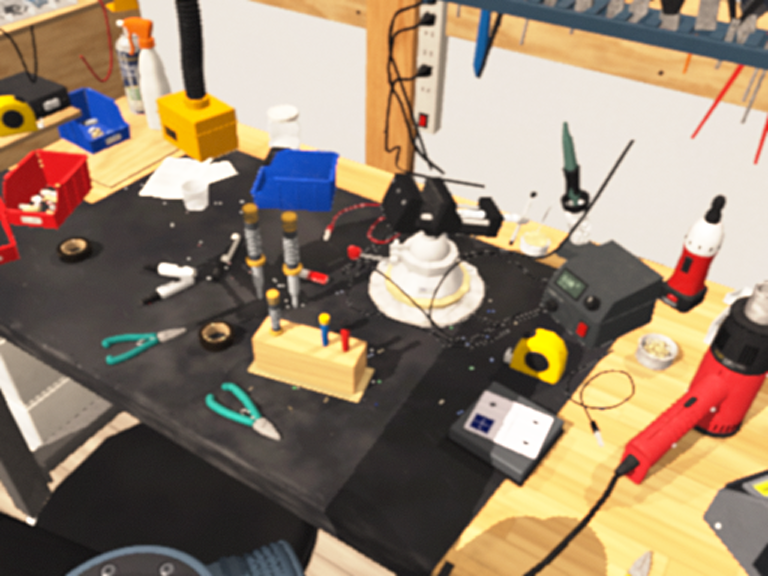

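View pics/top1.png

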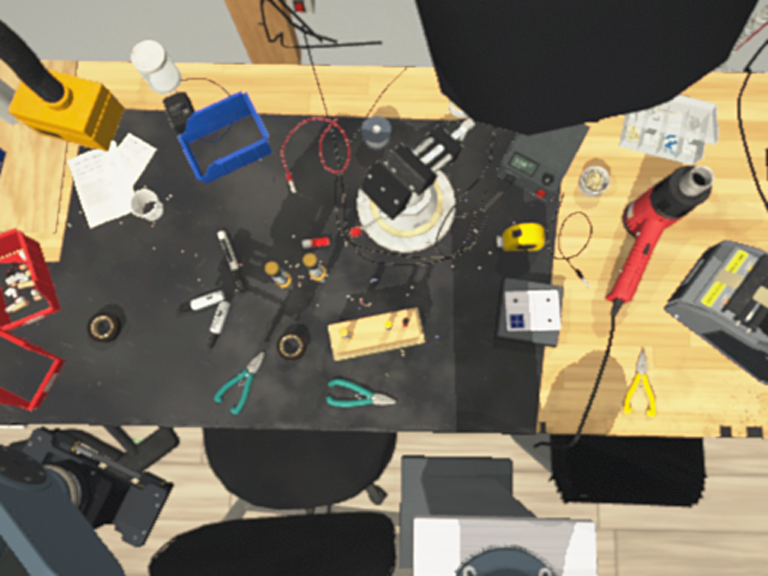

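Scene view, candidates for the punch (768x576 pixels): the tool in the wooden stand at (275,310), and two larger look-alikes standing at (253,250) and (290,260). The one in the stand is the smallest and matches the description. The blank with its blue patch is at (482,425), and the tape measure is at (540,355). The nearer tape roll is at (215,335).

```bash
python3 - <<'E'
from h import *
for n in('scene','top'):
    c=load(n);P=cloud(c);hsv=cv2.cvtColor(c['color'],cv2.COLOR_RGB2HSV)
    sc=2/3
    def box(u0,v0,u1,v1):
        m=np.zeros(P.shape[:2],bool);m[int(v0*sc):int(v1*sc),int(u0*sc):int(u1*sc)]=1;return m
    st=box(235,280,380,400) if n=='scene' else box(320,300,435,365)
    m=st&(abs(P[...,2]-.062)<.004)
    r=cv2.minAreaRect((P[m][:,:2]*1000).astype(np.float32));print(n,'stand',m.sum(),P[m][:,2].mean(),r)
    m=st&(P[...,2]>.075);Q=P[m]
    for a in Q[::max(1,len(Q)//25)]: print(np.round(a*1000),end=' ')
    print()
    bl=box(440,375,570,485) if n=='scene' else box(495,275,565,350)
    m=bl&(abs(P[...,2]-.028)<.004)&(hsv[...,2]>120)&(hsv[...,1]<60)
    print('blank',m.sum(),P[m][:,2].mean(),cv2.minAreaRect((P[m][:,:2]*1000).astype(np.float32)))
    m2=bl&(hsv[...,0]>105)&(hsv[...,0]<135)&(hsv[...,1]>110)
    v,u=np.nonzero(m2);print('patch',m2.sum(),ray(c,u.mean(),v.mean(),.028)*1000)
    mm=bl&(abs(P[...,2]-.025)<.006)
    print('block',cv2.minAreaRect((P[mm][:,:2]*1000).astype(np.float32)))
    cap=(box(262,285,290,335) if n=='scene' else box(335,322,352,342))
    big=lambda u0,v0,u1,v1:cv2.resize(c['color'][v0:v1,u0:u1,::-1],(400,400),interpolation=cv2.INTER_CUBIC)
    im=np.hstack([big(150,180,250,280),big(295,245,385,335)]) if n=='scene' else np.hstack([big(213,195,293,275),big(320,180,390,250)])
    cv2.imwrite(f'/tmp/{n}.png',im)
im=cv2.vconcat([cv2.imread('/tmp/scene.png'),cv2.imread('/tmp/top.png')]);cv2.imwrite('pics/crop.png',cv2.resize(im,(600,600)))
E
```

```text
scene stand 1158 0.06251908397341065 ((518.764404296875, 248.7401580810547), (146.7123565673828, 159.83082580566406), 12.523382186889648)
[ -70. -199.  734.] [463. 283. 136.] [461. 279. 133.] [459. 278. 129.] [459. 276. 125.] [464. 275. 116.] [463. 277. 111.] [464. 276. 105.] [483. 214. 116.] [457. 284.  96.] [458. 280.  94.] [463. 277.  89.] [460. 277.  88.] [458. 284.  84.] [487. 178. 115.] [481. 184. 114.] [476. 207. 104.] [475. 209. 101.] [481. 206.  95.] [484. 176. 105.] [479. 207.  87.] [482. 180.  97.] [488. 177.  91.] [480. 206.  76.] [482. 180.  83.] [ -70. -199.  734.] 
blank 1580 0.02851299587228319 ((516.5911865234375, -49.9395866394043), (106.25891876220703, 108.90804290771484), 84.75767517089844)
patch 65 [502.14481731 -21.96207522  28.        ]
block ((554.0175170898438, -54.38273620605469), (109.89607238769531, 181.79420471191406), 82.30845642089844)
top stand 915 0.06251100147365571 ((473.1582336425781, 237.62722778320312), (50.532169342041016, 150.02597045898438), 12.815699577331543)
[ 362.  194. 1078.] [488. 189. 115.] [486. 189. 113.] [486. 179. 116.] [483. 189. 118.] [484. 179. 108.] [480. 216. 117.] [481. 189. 114.] [ 362.  194. 1078.] [478. 214. 114.] [480. 186.  95.] [474. 216. 118.] [479. 186.  81.] [469. 285. 134.] [476. 209.  87.] [466. 287. 133.] [474. 217.  80.] [464. 289. 135.] [464. 280. 129.] [461. 287. 135.] [464. 279. 110.] [459. 287. 133.] [462. 279. 109.] [457. 287. 132.] [460. 280. 101.] [454. 284. 129.] [455. 288.  94.] [ 362.  194. 1078.] [ 362.  194. 1078.] 
blank 877 0.028186481696248038 ((518.6570434570312, -47.65899658203125), (105.15380859375, 104.01142120361328), 83.8953857421875)
patch 37 [498.18475699 -19.69397138  28.        ]
block ((519.0093994140625, -46.48577117919922), (110.35400390625, 111.3473892211914), 82.92189025878906)
```

View pics/crop.png

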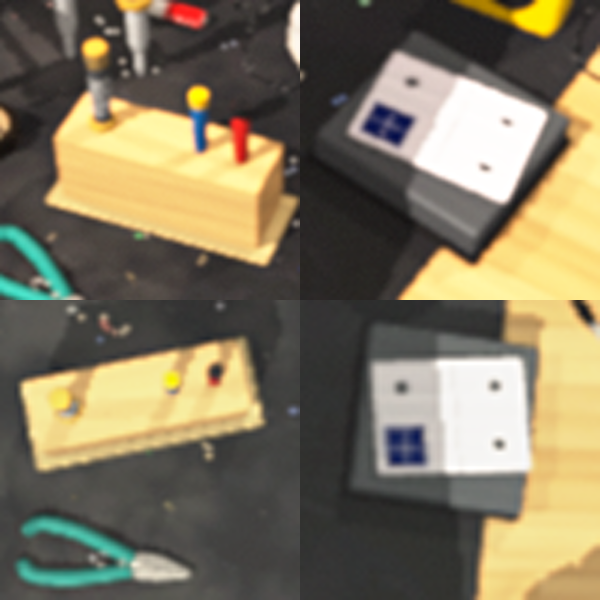

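The crops confirm the choice: the small punch stands in the stand's left end, and the cross patch is at the blank's corner. Next I check clearance around the tool and work out the move.

```bash
cat >> h.py <<'E'
from scipy.spatial.transform import Rotation as R
def plan(tcp,yaw_y=None):
    """shift (tool mm) and turn (8deg units) from the measured pose to tcp, pointing down with tool y at yaw_y deg"""
    o=robot.get_obs();r=R.from_quat(o['tool_rot'])
    print('pos',np.round(o['position']*1000,1),'F',np.round(o['ft_force'],2),'w',o['grip_width'],'t',o['time'],'q',np.round(o['q'],2))
    s=r.inv().apply(np.array(tcp)-o['position'])*1000
    a=np.radians(yaw_y) if yaw_y is not None else 0
    y=np.array([np.cos(a),np.sin(a),0]);z=np.array([0,0,-1.]);T=R.from_matrix(np.stack([np.cross(y,z),y,z],1))
    print('shift',np.round(s,1),'turn',np.round(np.degrees((r.inv()*T).as_rotvec())/8,2))
E
python3 - <<'E'
from h import *
c=load('top');P=cloud(c)
m=(P[...,2]>.1)&(P[...,2]<.5)&(P[...,0]>.3)&(P[...,0]<.75)&(abs(P[...,1]-.15)<.35)
n,l,s,ce=cv2.connectedComponentsWithStats(m.astype(np.uint8))
for i in range(1,n):
    if s[i,4]>8:
        Q=P[l==i]*1000;print(s[i,4],np.round(Q.min(0)),np.round(Q.max(0)))
plan([.462,.285,.26],12.8)
E
```

```text
1430 [646. 131. 101.] [750. 263. 212.]
62 [649.  56. 102.] [746. 127. 137.]
20 [635. 265. 100.] [649. 283. 104.]
48 [594. 163. 100.] [612. 251. 123.]
121 [560. 329. 100.] [582. 350. 182.]
127 [546. 389. 103.] [569. 411. 181.]
19 [479. 179. 106.] [488. 189. 118.]
20 [472. 209. 110.] [482. 219. 119.]
40 [454. 279. 101.] [469. 292. 138.]
pos [243.  575.3 291.4] F [-0.15  0.4   0.37] w 0.08696871834606477 t 0.1 q [ 0.99  0.53  1.43 -0.    1.18 -0.18]
shift [-314.8 -182.1   31.6] turn [-0.01  0.    6.79]
```

```bash
python3 - <<'E'
from h import *
plan([.48,-.02,.30],102.8)
E
```

```text
pos [243.  575.3 291.4] F [-0.15  0.4   0.37] w 0.08696871834606477 t 0.1 q [ 0.99  0.53  1.43 -0.    1.18 -0.18]
shift [-450.1 -456.1   -7.9] turn [-0.01 -0.01 -4.46]
```

Request:
carry_out --rows '[[[-30,-30,-8,0,0,-0.5],[-60,-60,-8,0,0,-1],[-90,-90,-8,0,0,-1.5],[-120,-120,-8,0,0,-2],[-150,-150,-8,0,0,-2.5],[-180,-180,-8,0,0,-3],[-210,-210,-8,0,0,-3.5],[-240,-240,-8,0,0,-4],[-270,-270,-8,0,0,-4.46],[-300,-300,-8,0,0,-4.46],[-330,-330,-8,0,0,-4.46],[-360,-360,-8,0,0,-4.46],[-390,-390,-8,0,0,-4.46],[-415,-415,-8,0,0,-4.46],[-435,-440,-8,0,0,-4.46],[-450,-456,-8,0,0,-4.46],[-450,-456,-8,0,0,-4.46],[-450,-456,-8,0,0,-4.46]]]' --fingers 0.5 --grip_force 30

```text
time: 1.9
position: [0.4798, -0.0195, 0.2998]
tool_rot: [-0.111, 0.994, 0.001, -0.001]
ft_force: [-1.0, -0.2, 0.5]
grip_width: 0.0434
```

```bash
python3 - <<'E'
from h import *
c=grab('wrist');cv2.imwrite('pics/w1.png',cv2.resize(c['color'][:,:,::-1],(768,576)))
plan([.462,.285,.26],102.8); print(np.round(np.linalg.inv(c['camera_from_world']),3),c['K'][0,0], proj(c,[.5,-.02,.028]))
E
```

```text
pos [479.5 -18.9 299.9] F [-0.2   0.29 -0.51] w 0.04339568250846012 t 1.95 q [-0.27  0.32  1.78  0.    1.04 -2.07]
shift [-50.1 300.2  40.2] turn [ 0.01 -0.01 -0.  ]
[[-0.219  0.943  0.252  0.411]
 [ 0.976  0.211  0.057 -0.035]
 [ 0.     0.258 -0.966  0.394]
 [ 0.     0.     0.     1.   ]] 329.50999728919044 [251.18466231 183.15940792]
```

View pics/w1.png

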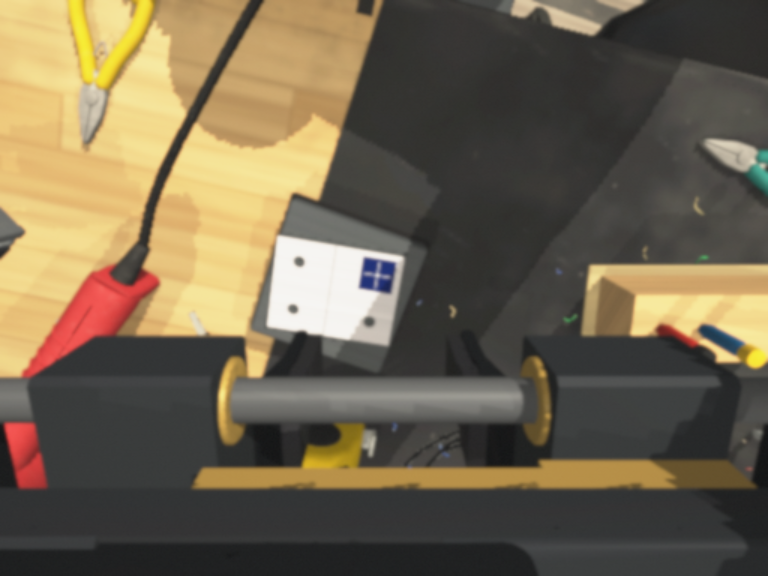

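The cross is at (377,275) in the wrist view, almost exactly where the estimate (0.50, -0.02) projects. I'll refine it by sub-pixel patch centroid.

```bash
cat >> h.py <<'E'
def patch(c,u,v,w=22):
    """cross = centre of the blue patch, by weighted blueness"""
    h=cv2.cvtColor(c['color'],cv2.COLOR_RGB2HSV);u,v=int(u),int(v)
    s=(c['color'][v-w:v+w,u-w:u+w].astype(float));b=np.clip((s[...,2]-s[...,0])-20,0,None)
    m=(b>20).astype(np.uint8);m=cv2.morphologyEx(m,cv2.MORPH_CLOSE,np.ones((5,5)))
    n,l,st,ce=cv2.connectedComponentsWithStats(m);i=1+np.argmax(st[1:,4])
    r=cv2.minAreaRect(np.argwhere(l==i)[:,::-1].astype(np.float32))
    return ce[i]+[u-w,v-w],np.array(r[0])+[u-w,v-w],st[i,4]
E
python3 - <<'E'
from h import *
for n in('scene','top','wrist'):
    c=load(n)
    p=patch(c,*proj(c,[.5,-.02,.028]),w=14 if n!='wrist' else 20)
    print(n,p,np.round(1000*ray(c,*p[0],.028),1),np.round(1000*ray(c,*p[1],.028),1))
E
```

```text
scene (array([320.98765432, 281.82716049]), array([321.        , 282.00000191]), np.int32(81)) [502.1 -22.   28. ] [501.7 -22.2  28. ]
top (array([344.24528302, 213.94339623]), array([344.5, 213.5]), np.int32(53)) [498.3 -19.7  28. ] [499.6 -20.4  28. ]
wrist (array([251.10077519, 182.9870801 ]), array([251.2297287 , 183.12162209]), np.int32(387)) [499.8 -20.1  28. ] [499.9 -20.   28. ]
```

Request:
carry_out --rows '[[[-8,40,0,0,0,0],[-16,80,0,0,0,0],[-24,120,0,0,0,0],[-32,160,0,0,0,0],[-40,200,0,0,0,0],[-48,230,0,0,0,0],[-56,250,0,0,0,0],[-60,270,0,0,0,0],[-60,270,0,0,0,0],[-60,270,0,0,0,0]]]'

```text
time: 2.95
position: [0.4777, 0.2579, 0.3]
tool_rot: [-0.113, 0.994, -0.0, -0.001]
ft_force: [0.2, -0.9, -0.0]
grip_width: 0.0433
```

```bash
python3 - <<'E'
from h import *
c=grab('wrist');cv2.imwrite('pics/w2.png',cv2.resize(c['color'][:,:,::-1],(768,576)))
plan([.462,.2855,.26],102.8)
for z in(.134,.062): print(proj(c,[.462,.286,z])*1.5)
E
```

```text
pos [478.1 257.2 300.1] F [-0.24 -0.1   0.3 ] w 0.04363740860557613 t 3.0 q [ 0.29  0.41  1.63 -0.    1.11 -1.51]
shift [ 9.3 31.2 40.1] turn [-0.   -0.01  0.01]
[440.98713612 269.95881991]
[429.24580189 245.66261077]
```

View pics/w2.png

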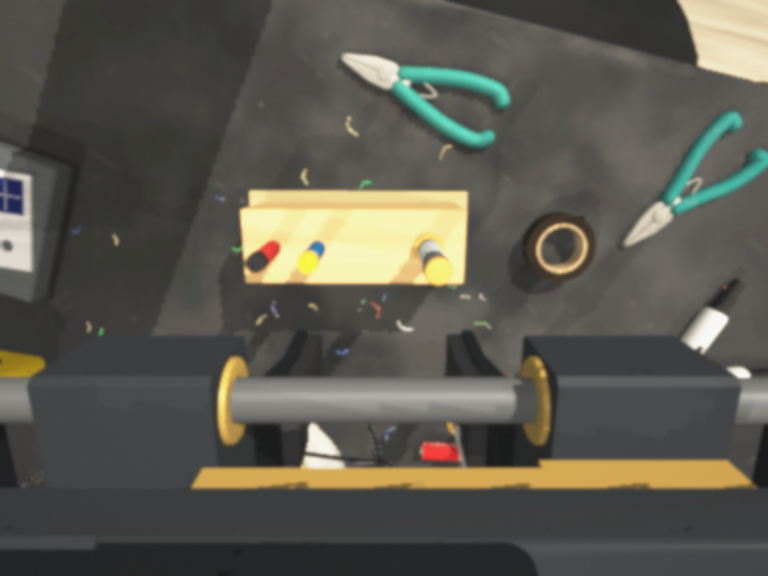

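Seen: cap at (438,271), predicted (441,270), so about 1.5 mm off at most. The stand is aligned with the tool, and the roll at (560,247) is clear. Moving above the punch, then down.

Request:
carry_out --rows '[[[5,16,0,0,0,0],[9,31,0,0,0,0],[9,31,30,0,0,0],[9,31,60,0,0,0],[9,31,85,0,0,0],[9,31,105,0,0,0],[9,31,120,0,0,0],[9,31,132,0,0,0],[9,31,142,0,0,0],[9,31,150,0,0,0],[9,31,154,0,0,0],[9,31,154,0,0,0],[9,31,154,0,0,0]]]'

```text
time: 4.3
position: [0.4637, 0.2854, 0.1466]
tool_rot: [-0.111, 0.994, 0.0, 0.0]
ft_force: [-0.1, -0.4, -0.0]
grip_width: 0.0436
```

```bash
python3 - <<'E'
from h import *
plan([.462,.285,.146],102.8)
c=grab('wrist');cv2.imwrite('pics/w3.png',cv2.resize(c['color'][:,:,::-1],(768,576)))
for z in(.134,.062): print(proj(c,[.462,.286,z])*1.5)
E
```

```text
pos [463.7 285.4 146.6] F [-0.1  -0.4  -0.05] w 0.04355554310599954 t 4.3 q [ 0.35  0.64  1.76  0.    0.75 -1.45]
shift [ 1.8 -0.1  0.6] turn [ 0.    0.01 -0.  ]
[386.7026126  444.36960692]
[385.67996432 337.24877149]
```

View pics/w3.png

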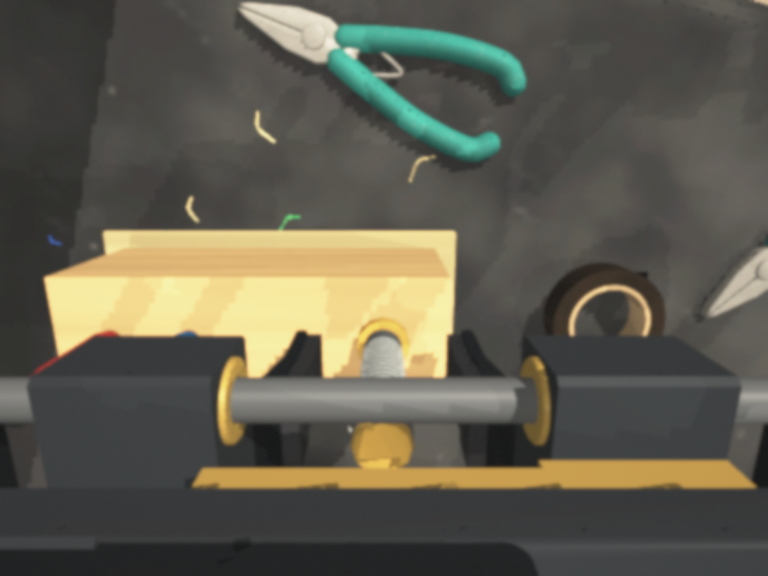

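Punch sits centred between the open fingers (cap (383,443), finger gap 312–455). Closing.

Request:
carry_out --rows '[[[2,0,0,0,0,0],[2,0,0,0,0,0],[2,0,0,0,0,0],[2,0,0,0,0,0],[2,0,0,0,0,0],[2,0,0,0,0,0],[2,0,0,0,0,0],[2,0,0,0,0,0]]]' --fingers 0 --grip_force 12

```text
time: 5.15
position: [0.4616, 0.2849, 0.1463]
tool_rot: [-0.111, 0.994, 0.0, 0.0]
ft_force: [-0.5, 0.3, 1.3]
grip_width: 0.0146
```

Request:
carry_out --rows '[[[0,0,0,0,0,0],[0,0,0,0,0,0],[0,0,0,0,0,0],[0,0,0,0,0,0]]]' --grip_force 45

```text
time: 5.55
position: [0.4616, 0.2849, 0.1463]
tool_rot: [-0.111, 0.994, -0.0, 0.0]
ft_force: [0.9, -1.2, 2.2]
grip_width: 0.0133
```

Request:
carry_out --rows '[[[0,0,-8,0,0,0],[0,0,-20,0,0,0],[0,0,-35,0,0,0],[0,0,-50,0,0,0],[0,0,-70,0,0,0],[0,0,-90,0,0,0],[0,0,-110,0,0,0],[0,0,-125,0,0,0],[0,0,-135,0,0,0],[0,0,-135,0,0,0],[0,0,-135,0,0,0]]]'

```text
time: 6.65
position: [0.4611, 0.2848, 0.2811]
tool_rot: [-0.111, 0.994, -0.0, -0.0]
ft_force: [-0.0, 0.9, -2.0]
grip_width: 0.0136
```

```bash
python3 - <<'E'
from h import *
c=grab('wrist');w=cv2.resize(c['color'][:,:,::-1],(768,576))[150:500,200:600]
o=robot.get_obs();p=o['position'];r=R.from_quat(o['tool_rot'])
t=grab('scene');u,v=proj(t,p+[0,0,-.07]).astype(int)
s=cv2.resize(t['color'][v-45:v+55,u-50:u+50,::-1],(350,350),interpolation=cv2.INTER_CUBIC)
cv2.imwrite('pics/w4.png',np.hstack([w,s]))
plan([.5,-.02,.25],102.8)
for k in(0.0123,.0783,.1193,.1393): # cap top, collar, nose end, tip
    print(k,proj(c,p+r.apply([0,0,k]))*1.5-[200,150],(proj(t,p+r.apply([0,0,k]))-[u-50,v-45])*3.5+[400,0])
E
```

```text
pos [460.9 284.7 280.4] F [ 1.06 -0.99 -1.91] w 0.01384676478617997 t 6.75 q [ 0.35  0.43  1.65  0.    1.06 -1.45]
shift [  29.1 -305.8   30.5] turn [-0.   -0.02 -0.  ]
0.0123 [182.74385098 298.78581356] [567.5698444   70.79652587]
0.0783 [183.12971078 196.22709516] [577.90629882 172.88124062]
0.1193 [183.25910145 161.83599911] [583.83735488 231.45743522]
0.1393 [183.30697116 149.11257701] [586.60643825 258.80540922]
```

View pics/w4.png

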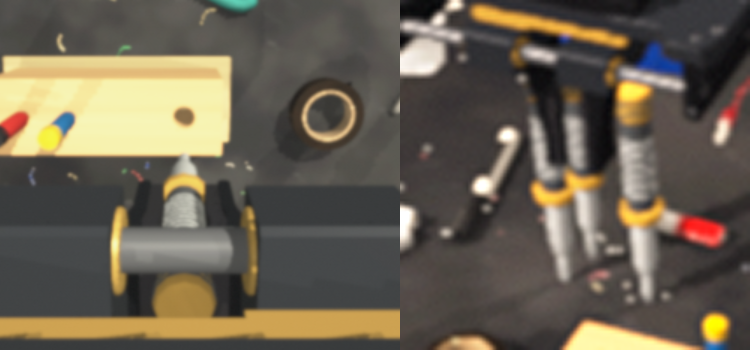

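```bash
python3 - <<'E'
from h import *
c=load('wrist');P=cloud(c);o=robot.get_obs();p=o['position'];print(p)
g=c['color'].astype(int)
sub=(slice(165,192),slice(240,275));dark=(g[sub].sum(-1)<300);v,u=np.nonzero(dark&(abs(P[sub][...,2]-.05)<.03))
# socket hole
hm=dark[:, :]; n,l,s,ce=cv2.connectedComponentsWithStats(hm.astype(np.uint8))
for i in range(1,n):
    q=ce[i]+[240,165];print('hole',s[i,4],q,1000*ray(c,*q,.062))
d=P-p; m=(np.hypot(d[...,0],d[...,1])<.016)&(d[...,2]<-.0)&(d[...,2]>-.16)
print('npts',m.sum())
Q=d[m]*1000;vv,uu=np.nonzero(m)
for a in range(-150,0,6):
    k=(Q[:,2]>=a)&(Q[:,2]<a+6)
    if k.sum(): print(a,k.sum(),'x',Q[k,0].min().round(1),Q[k,0].max().round(1),'y',Q[k,1].min().round(1),Q[k,1].max().round(1),'ymean',Q[k,1].mean().round(1),'row',vv[k].min(),vv[k].max(),'col',uu[k].min(),uu[k].max())
E
```

```text
[0.46085816 0.28466569 0.28038072]
npts 3925
-138 1 x -0.8 -0.8 y -0.6 -0.6 ymean -0.6 row 201 201 col 255 255
-132 16 x -1.3 1.4 y -2.3 1.7 ymean -0.4 row 202 205 col 252 258
-126 12 x -1.3 1.1 y -2.3 1.7 ymean -0.5 row 204 206 col 252 258
-120 7 x -2.8 -1.7 y -2.8 2.6 ymean -0.1 row 206 208 col 252 260
-114 18 x -4.2 2.4 y -5.1 4.6 ymean -0.5 row 207 215 col 247 263
-108 48 x -4.1 2.2 y -5.1 4.6 ymean -1.0 row 208 216 col 247 263
-102 48 x -4.3 -0.3 y -4.9 4.3 ymean -0.6 row 211 216 col 248 263
-96 9 x -4.0 -2.7 y -3.4 1.3 ymean -1.1 row 214 215 col 251 259
-84 57 x -8.6 -3.7 y -8.0 6.1 ymean -1.1 row 215 225 col 243 268
-78 248 x -8.6 2.1 y -7.9 7.1 ymean -1.1 row 217 235 col 243 268
-72 124 x -11.8 1.1 y -12.9 9.1 ymean -0.8 row 222 237 col 234 277
-66 225 x -12.8 0.0 y -14.3 9.4 ymean -1.9 row 221 241 col 231 278
-60 258 x -12.9 0.4 y -14.1 9.3 ymean -1.4 row 226 248 col 231 279
-54 278 x -12.8 0.2 y -14.1 9.6 ymean -1.6 row 230 250 col 230 281
-48 254 x -13.0 -2.1 y -14.0 9.8 ymean -1.4 row 235 250 col 229 282
-42 153 x -12.7 -3.8 y -14.2 10.3 ymean -2.2 row 241 250 col 227 284
-36 49 x -12.0 -6.3 y -14.2 9.7 ymean -2.3 row 248 250 col 226 283
-24 527 x -5.7 11.9 y -11.6 13.5 ymean 0.8 row 282 311 col 226 286
-18 500 x -8.0 10.9 y -12.5 13.4 ymean -0.2 row 282 311 col 224 287
-12 973 x -12.6 6.5 y -14.0 12.4 ymean -0.2 row 282 311 col 220 290
-6 120 x -13.1 3.1 y -13.9 11.6 ymean -1.6 row 282 311 col 220 291
```

Punch is held upright: axis offset from the TCP is about (+1.3, -0.3) mm and the tip is 139 mm ahead, at image (184,154) in the left crop. Now to the mark, hovering with the tip about 32 mm above it.

Request:
carry_out --rows '[[[2,-20,0,0,0,0],[5,-50,0,0,0,0],[9,-90,0,0,0,0],[13,-130,0,0,0,0],[17,-170,0,0,0,0],[21,-210,0,0,0,0],[25,-245,10,0,0,0],[28,-275,30,0,0,0],[30,-295,50,0,0,0],[30,-305,70,0,0,0],[30,-305,80,0,0,0],[30,-305,80,0,0,0],[30,-305,80,0,0,0],[30,-305,80,0,0,0]]]'

```text
time: 8.15
position: [0.5, -0.0185, 0.202]
tool_rot: [-0.112, 0.994, -0.0, 0.001]
ft_force: [0.1, -0.7, -2.1]
grip_width: 0.0133
```

```bash
cat >> h.py <<'E'
def check(tipd=.139,zb=.028):
    c=grab('wrist');P=cloud(c);o=robot.get_obs();p=o['position'];d=(P-p)*1000
    rr=np.hypot(d[...,0]-1.3,d[...,1]+.3)
    for lo,hi,rad in((-135,-122,2.5),(-112,-100,5.3),(-83,-80,10)):
        k=(rr<rad+3)&(d[...,2]>lo)&(d[...,2]<hi)
        if k.sum()>3: Q=d[k];print(lo,k.sum(),'axis rel tcp x',(np.percentile(Q[:,0],5)+rad).round(1),'y',((Q[:,1].min()+Q[:,1].max())/2).round(1))
    q=patch(c,*proj(c,[.5,-.02,zb]),w=30);print('patch',q,np.round(1000*ray(c,*q[0],zb),1),np.round(1000*ray(c,*q[1],zb),1))
    return c
E
python3 - <<'E'
from h import *
c=check()
plan([.4986,-.0197,.18],102.8)
w=cv2.resize(c['color'][:,:,::-1],(1024,768),interpolation=cv2.INTER_CUBIC)[250:700,250:850];cv2.imwrite('pics/w5.png',w)
E
```

```text
-135 29 axis rel tcp x 1.2 y -0.4
-112 87 axis rel tcp x 1.1 y -0.3
-83 30 axis rel tcp x 1.5 y -1.1
patch (array([253.6509434 , 187.28436658]), array([253.98648453, 187.58108139]), np.int32(742)) [499.9 -20.3  28. ] [500.1 -20.   28. ]
pos [500.1 -18.5 202.1] F [-0.25 -0.47 -1.71] w 0.013858318707530399 t 8.2 q [-0.26  0.5   1.83  0.    0.81 -2.06]
shift [ 1.7 -0.8 22.1] turn [-0.01  0.01  0.01]
```

View pics/w5.png

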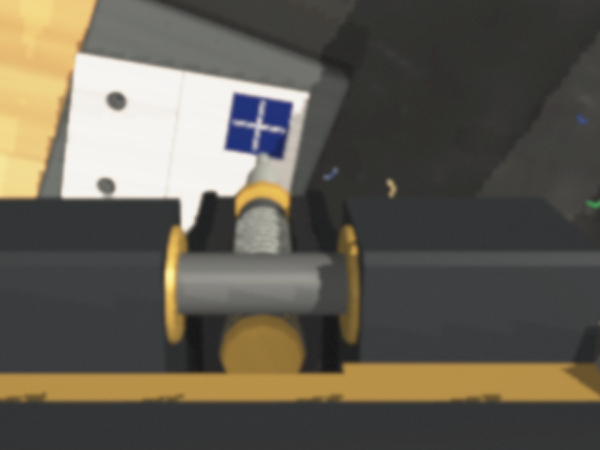

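Tip at (263,157), cross at (260,127) in the crop, still about 35 mm above the blank. Going to about 8 mm above.

Request:
carry_out --rows '[[[1,-0.5,6,0,0,0],[1,-0.5,12,0,0,0],[1,-0.5,18,0,0,0],[1,-0.5,23,0,0,0],[1,-0.5,26,0,0,0],[1,-0.5,26,0,0,0],[1,-0.5,26,0,0,0],[1,-0.5,26,0,0,0]]]'

```text
time: 9.0
position: [0.499, -0.02, 0.1754]
tool_rot: [-0.111, 0.994, -0.0, 0.0]
ft_force: [-0.8, 0.7, -1.9]
grip_width: 0.0138
```

```bash
python3 - <<'E'
from h import *
c=check()
plan([.499,-.0194,.176],102.8)
t=grab('scene');tp=robot.get_obs()['position']+[.0012,-.0004,-.139]
u,v=proj(t,[.5,-.02,.028]).astype(int)
w=cv2.resize(c['color'][130:260,190:320,::-1],(400,400),interpolation=cv2.INTER_CUBIC)
s=cv2.resize(t['color'][v-25:v+25,u-25:u+25,::-1],(400,400),interpolation=cv2.INTER_CUBIC)
cv2.imwrite('pics/w6.png',np.hstack([w,s]))
print('tip pred',(proj(c,tp)-[190,130])*400/130,(proj(t,tp)-[u-25,v-25])*8+[400,0], 'mark',(proj(c,[.5003,-.0197,.028])-[190,130])*400/130,(proj(t,[.5003,-.0197,.028])-[u-25,v-25])*8+[400,0])
E
```

```text
-135 29 axis rel tcp x 1.1 y -0.4
-112 87 axis rel tcp x 1.0 y -0.4
-83 32 axis rel tcp x 1.5 y -1.2
patch (array([254.70091027, 196.0663199 ]), array([255.27026939, 198.37837791]), np.int32(769)) [498.5 -20.8  28. ] [500.2 -20.   28. ]
pos [499.  -19.9 175.4] F [ 0.09  1.3  -0.86] w 0.013534774014295268 t 9.05 q [-0.26  0.55  1.85 -0.    0.74 -2.06]
shift [-0.1  0.5 -0.6] turn [-0.  0. -0.]
tip pred [199.42041969 220.02514348] [610.38486596 178.56632029] mark [201.97983769 211.13754689] [604.06700231 199.40787962]
```

View pics/w6.png

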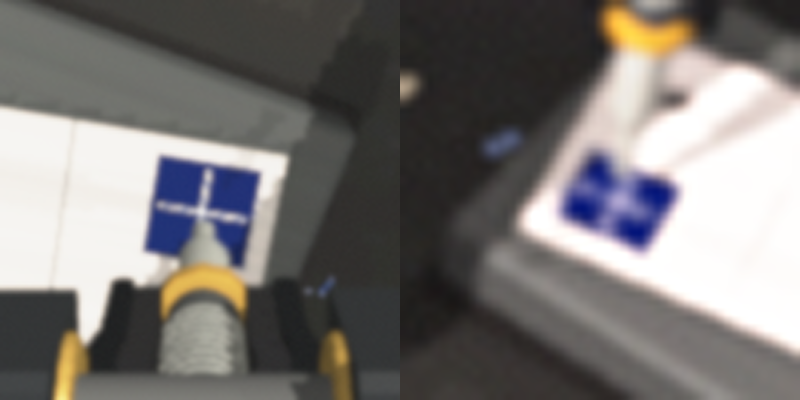

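Both views agree that the tip heads for the cross to within about 1 mm. Lowering to near contact, then pressing in small steps.

Request:
carry_out --rows '[[[0,0.5,3,0,0,0],[0,0.5,6,0,0,0],[0,0.5,8,0,0,0],[0,0.5,8,0,0,0],[0,0.5,8,0,0,0]]]'

```text
time: 9.6
position: [0.4986, -0.0194, 0.1672]
tool_rot: [-0.111, 0.994, 0.0, -0.0]
ft_force: [0.1, -0.7, -1.5]
grip_width: 0.0138
```

Request:
carry_out --rows '[[[0,0,0.5,0,0,0],[0,0,1,0,0,0],[0,0,1.5,0,0,0],[0,0,2,0,0,0],[0,0,2,0,0,0],[0,0,2,0,0,0]]]'

```text
time: 10.2
position: [0.4987, -0.0194, 0.1653]
tool_rot: [-0.111, 0.994, 0.0, -0.0]
ft_force: [-0.4, 0.2, -1.2]
grip_width: 0.0136
```

Request:
carry_out --rows '[[[0,0,0.5,0,0,0],[0,0,1,0,0,0],[0,0,1.5,0,0,0],[0,0,2,0,0,0],[0,0,2,0,0,0],[0,0,2,0,0,0]]]'

```text
time: 10.8
position: [0.4987, -0.0194, 0.1632]
tool_rot: [-0.111, 0.994, 0.0, -0.0]
ft_force: [-0.3, 0.6, -0.1]
grip_width: 0.0139
```

Request:
carry_out --rows '[[[0,0,0.5,0,0,0],[0,0,1,0,0,0],[0,0,1.5,0,0,0],[0,0,2,0,0,0],[0,0,2,0,0,0],[0,0,2,0,0,0]]]'

```text
time: 11.4
position: [0.4987, -0.0194, 0.1614]
tool_rot: [-0.111, 0.994, -0.0, 0.0]
ft_force: [-1.6, 0.7, 2.8]
grip_width: 0.0135
```

Request:
carry_out --rows '[[[0,0,0.5,0,0,0],[0,0,1,0,0,0],[0,0,1,0,0,0]]]'

```text
time: 11.7
position: [0.4987, -0.0194, 0.1604]
tool_rot: [-0.111, 0.994, -0.0, 0.0]
ft_force: [-1.0, -0.4, 4.2]
grip_width: 0.0138
```

Request:
carry_out --rows '[[[0,0,0.5,0,0,0],[0,0,1,0,0,0],[0,0,1,0,0,0]]]'

```text
time: 12.0
position: [0.4988, -0.0194, 0.1593]
tool_rot: [-0.111, 0.994, -0.0, 0.0]
ft_force: [-1.6, -0.3, 5.0]
grip_width: 0.0138
```

Request:
carry_out --rows '[[[0,0,0.5,0,0,0],[0,0,1,0,0,0],[0,0,1,0,0,0]]]'

```text
time: 12.3
position: [0.4988, -0.0194, 0.1584]
tool_rot: [-0.111, 0.994, -0.0, 0.0]
ft_force: [-1.3, 0.9, 6.3]
grip_width: 0.0137
```

Request:
carry_out --rows '[[[0,0,0.3,0,0,0],[0,0,0.5,0,0,0],[0,0,0.5,0,0,0]]]'

```text
time: 12.6
position: [0.4988, -0.0194, 0.158]
tool_rot: [-0.111, 0.994, -0.0, 0.0]
ft_force: [-1.4, 0.1, 6.9]
grip_width: 0.0137
```

Net force is now about 8.8 N (the held punch reads -1.9 N). I go on in 0.4 mm steps, one at a time.

Request:
carry_out --rows '[[[0,0,0.2,0,0,0],[0,0,0.4,0,0,0],[0,0,0.4,0,0,0]]]'

```text
time: 12.9
position: [0.4988, -0.0194, 0.1576]
tool_rot: [-0.111, 0.994, -0.0, 0.0]
ft_force: [-2.1, 1.3, 7.4]
grip_width: 0.0132
```

Request:
carry_out --rows '[[[0,0,0.2,0,0,0],[0,0,0.4,0,0,0],[0,0,0.4,0,0,0]]]'

```text
time: 13.2
position: [0.4988, -0.0194, 0.1573]
tool_rot: [-0.111, 0.994, -0.0, 0.0]
ft_force: [-2.0, 0.2, 7.6]
grip_width: 0.0139
```

Request:
carry_out --rows '[[[0,0,0.2,0,0,0],[0,0,0.4,0,0,0],[0,0,0.4,0,0,0]]]'

```text
time: 13.5
position: [0.4988, -0.0194, 0.157]
tool_rot: [-0.111, 0.994, -0.0, 0.0]
ft_force: [-1.7, 1.1, 8.3]
grip_width: 0.0134
```

Request:
carry_out --rows '[[[0,0,0.2,0,0,0],[0,0,0.4,0,0,0],[0,0,0.4,0,0,0]]]'

```text
time: 13.8
position: [0.4988, -0.0194, 0.1566]
tool_rot: [-0.111, 0.994, -0.0, 0.0]
ft_force: [-2.4, 0.2, 8.3]
grip_width: 0.0137
```

Request:
carry_out --rows '[[[0,0,0.2,0,0,0],[0,0,0.4,0,0,0],[0,0,0.4,0,0,0]]]'

```text
time: 14.1
position: [0.4988, -0.0194, 0.1563]
tool_rot: [-0.111, 0.994, -0.0, 0.0]
ft_force: [-1.6, 0.4, 8.8]
grip_width: 0.0138
```

Request:
carry_out --rows '[[[0,0,0.2,0,0,0],[0,0,0.4,0,0,0],[0,0,0.4,0,0,0]]]'

```text
time: 14.4
position: [0.4988, -0.0194, 0.1559]
tool_rot: [-0.111, 0.994, -0.0, 0.0]
ft_force: [-1.3, 0.2, 9.7]
grip_width: 0.0133
```

Request:
carry_out --rows '[[[0,0,0.2,0,0,0],[0,0,0.4,0,0,0],[0,0,0.4,0,0,0]]]'

```text
time: 14.7
position: [0.4988, -0.0194, 0.1556]
tool_rot: [-0.111, 0.994, -0.0, 0.0]
ft_force: [-2.1, 1.0, 9.4]
grip_width: 0.0136
```

Request:
carry_out --rows '[[[0,0,0.2,0,0,0],[0,0,0.4,0,0,0],[0,0,0.4,0,0,0]]]'

```text
time: 15.0
position: [0.4988, -0.0194, 0.1552]
tool_rot: [-0.111, 0.994, -0.0, 0.0]
ft_force: [-2.0, 0.0, 10.2]
grip_width: 0.0135
```

Request:
carry_out --rows '[[[0,0,0.2,0,0,0],[0,0,0.4,0,0,0],[0,0,0.4,0,0,0]]]'

```text
time: 15.3
position: [0.4989, -0.0194, 0.1549]
tool_rot: [-0.111, 0.994, -0.0, 0.0]
ft_force: [-2.7, 0.5, 10.5]
grip_width: 0.0137
```

Request:
carry_out --rows '[[[0,0,0.2,0,0,0],[0,0,0.3,0,0,0],[0,0,0.3,0,0,0]]]'

```text
time: 15.6
position: [0.4989, -0.0194, 0.1546]
tool_rot: [-0.111, 0.994, -0.0, 0.0]
ft_force: [-2.4, 1.1, 10.7]
grip_width: 0.0138
```

Request:
carry_out --rows '[[[0,0,0.2,0,0,0],[0,0,0.3,0,0,0],[0,0,0.3,0,0,0]]]'

```text
time: 15.9
position: [0.4989, -0.0194, 0.1544]
tool_rot: [-0.111, 0.994, -0.0, 0.0]
ft_force: [-2.0, 1.2, 11.2]
grip_width: 0.0133
```

Request:
carry_out --rows '[[[0,0,0.2,0,0,0],[0,0,0.3,0,0,0],[0,0,0.3,0,0,0]]]'

```text
time: 16.2
position: [0.4988, -0.0194, 0.1538]
tool_rot: [-0.111, 0.994, -0.0, 0.0]
ft_force: [-0.6, 0.2, 4.6]
grip_width: 0.0137
```

Snap: the force fell from 11.2 to 4.6 N. Holding briefly, then lifting straight up.

Request:
carry_out --rows '[[[0,0,0,0,0,0],[0,0,0,0,0,0]]]'

```text
time: 16.4
position: [0.4988, -0.0194, 0.1536]
tool_rot: [-0.111, 0.994, -0.0, 0.0]
ft_force: [-0.8, 0.7, 6.7]
grip_width: 0.0137
```

Request:
carry_out --rows '[[[0,0,-2,0,0,0],[0,0,-5,0,0,0],[0,0,-10,0,0,0],[0,0,-20,0,0,0],[0,0,-35,0,0,0],[0,0,-55,0,0,0],[0,0,-80,0,0,0],[0,0,-105,0,0,0],[0,0,-120,0,0,0],[0,0,-127,0,0,0],[0,0,-127,0,0,0]]]'

```text
time: 17.5
position: [0.4989, -0.0195, 0.2811]
tool_rot: [-0.111, 0.994, -0.0, 0.001]
ft_force: [-0.1, 0.1, -1.7]
grip_width: 0.0136
```

```bash
python3 - <<'E'
from h import *
c=check()
plan([.4616,.2849,.2803],102.8)
E
```

```text
-135 28 axis rel tcp x 1.8 y -0.6
-112 79 axis rel tcp x 1.7 y -0.6
-83 20 axis rel tcp x 2.2 y -1.7
patch (array([254.99330357, 169.23214286]), array([255.25675583, 169.4594593 ]), np.int32(448)) [499.5 -20.4  28. ] [499.7 -20.1  28. ]
pos [498.5 -19.4 280.2] F [ 0.41  0.64 -2.14] w 0.013564994487251484 t 17.55 q [-0.26  0.38  1.76 -0.    1.01 -2.06]
shift [-3.130e+01  3.049e+02 -1.000e-01] turn [-0. -0. -0.]
```

Request:
carry_out --rows '[[[-2,20,0,0,0,0],[-5,50,0,0,0,0],[-9,90,0,0,0,0],[-13,130,0,0,0,0],[-17,170,0,0,0,0],[-21,210,0,0,0,0],[-25,245,0,0,0,0],[-28,275,0,0,0,0],[-31,295,0,0,0,0],[-31,305,0,0,0,0],[-31,305,0,0,0,0],[-31,305,25,0,0,0],[-31,305,50,0,0,0],[-31,305,60,0,0,0],[-31,305,60,0,0,0],[-31,305,60,0,0,0]]]'

```text
time: 19.15
position: [0.4621, 0.2844, 0.2206]
tool_rot: [-0.111, 0.994, -0.0, 0.0]
ft_force: [0.2, -0.9, -0.7]
grip_width: 0.0136
```

```bash
python3 - <<'E'
from h import *
c=grab('wrist');P=cloud(c);o=robot.get_obs();p=o['position'];d=(P-p)*1000
rr=np.hypot(d[...,0]-1.3,d[...,1]+.3)
for lo,hi,rad in((-135,-122,2.5),(-112,-100,5.3),(-83,-80,10)):
    k=(rr<rad+3)&(d[...,2]>lo)&(d[...,2]<hi);Q=d[k];print(lo,k.sum(),Q[:,2].min(),'x',(np.percentile(Q[:,0],5)+rad).round(1),'y',((Q[:,1].min()+Q[:,1].max())/2).round(1))
plan([.4616,.2849,.2203],102.8)
tp=p+[.0015,-.0004,-.139]
print((proj(c,tp)-[190,120])*4.6,(proj(c,[.4628,.2845,.062])-[190,120])*4.6)
cv2.imwrite('pics/w7.png',cv2.resize(c['color'][120:250,190:320,::-1],(598,598),interpolation=cv2.INTER_CUBIC))
E
```

```text
-135 29 -134.03883771678844 x 1.1 y -0.6
-112 89 -111.70171368111745 x 0.8 y -0.6
-83 40 -82.64509405894458 x 1.2 y -1.5
pos [462.3 284.7 221.1] F [ 0.29  0.97 -1.6 ] w 0.013506913156951609 t 19.2 q [ 0.35  0.52  1.71 -0.    0.91 -1.45]
shift [0.7 0.4 0.8] turn [ 0.    0.01 -0.01]
[298.88953942 379.3216626 ] [301.83131826 339.53491673]
```

View pics/w7.png

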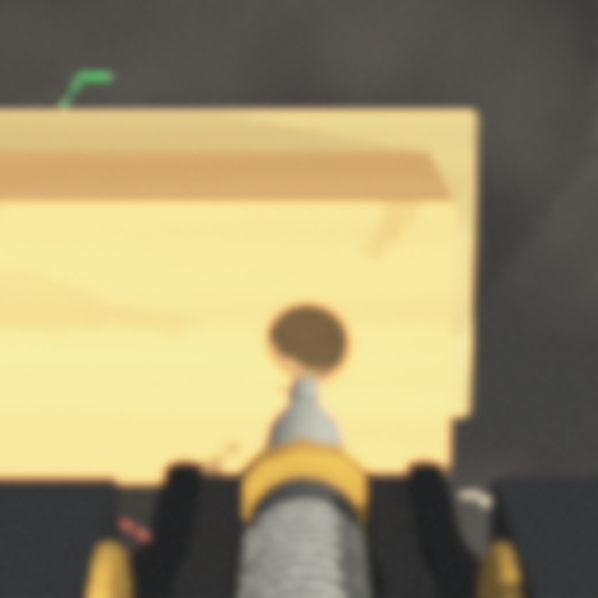

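Hole centre at (308,340), tip at about (305,380): they line up along the approach to well under 1 mm. Lowering in steps, watching the force.

Request:
carry_out --rows '[[[0.5,0.3,5,0,0,0],[0.5,0.3,12,0,0,0],[0.5,0.3,20,0,0,0],[0.5,0.3,27,0,0,0],[0.5,0.3,33,0,0,0],[0.5,0.3,38,0,0,0],[0.5,0.3,40,0,0,0],[0.5,0.3,40,0,0,0]]]'

```text
time: 20.0
position: [0.4608, 0.285, 0.1798]
tool_rot: [-0.111, 0.994, -0.0, -0.0]
ft_force: [-0.7, 0.8, -1.6]
grip_width: 0.0138
```

Request:
carry_out --rows '[[[0,0,4,0,0,0],[0,0,9,0,0,0],[0,0,14,0,0,0],[0,0,19,0,0,0],[0,0,24,0,0,0],[0,0,28,0,0,0],[0,0,31,0,0,0],[0,0,32,0,0,0],[0,0,32,0,0,0]]]'

```text
time: 20.9
position: [0.4609, 0.2851, 0.1481]
tool_rot: [-0.111, 0.994, -0.0, -0.0]
ft_force: [-0.1, -0.1, -1.8]
grip_width: 0.0137
```

Request:
carry_out --rows '[[[0,0,0.5,0,0,0],[0,0,1,0,0,0],[0,0,1.5,0,0,0],[0,0,1.5,0,0,0]]]'

```text
time: 21.3
position: [0.461, 0.2851, 0.1468]
tool_rot: [-0.111, 0.994, 0.0, 0.0]
ft_force: [1.0, 0.7, -1.3]
grip_width: 0.0138
```

Request:
carry_out --rows '[[[0,0,0.3,0,0,0],[0,0,0.5,0,0,0],[0,0,0.5,0,0,0]]]'

```text
time: 21.6
position: [0.461, 0.2851, 0.1463]
tool_rot: [-0.111, 0.994, -0.0, 0.0]
ft_force: [0.3, 0.1, -1.0]
grip_width: 0.0135
```

Request:
carry_out --rows '[[[0,0,0.3,0,0,0],[0,0,0.5,0,0,0],[0,0,0.5,0,0,0]]]'

```text
time: 21.9
position: [0.461, 0.2851, 0.1463]
tool_rot: [-0.111, 0.994, 0.0, 0.0]
ft_force: [-0.7, -0.9, 4.8]
grip_width: 0.014
```

Request:
carry_out --rows '[[[0,0,0.3,0,0,0],[0,0,0.5,0,0,0],[0,0,0.5,0,0,0]]]'

```text
time: 22.2
position: [0.461, 0.2851, 0.1462]
tool_rot: [-0.111, 0.994, 0.0, 0.0]
ft_force: [-2.0, -0.9, 7.8]
grip_width: 0.0139
```

The collar is down, at the same height as at the start (0.1463) with the force rising. Releasing.

Request:
carry_out --rows '[[[0,0,-0.8,0,0,0],[0,0,-0.8,0,0,0],[0,0,-0.8,0,0,0]]]' --grip_force 5

```text
time: 22.5
position: [0.4611, 0.2851, 0.146]
tool_rot: [-0.111, 0.994, 0.0, 0.0]
ft_force: [-0.0, -0.2, 0.7]
grip_width: 0.0154
```

Request:
carry_out --rows '[[[0,0,0,0,0,0],[0,0,0,0,0,0],[0,0,0,0,0,0],[0,0,0,0,0,0],[0,0,0,0,0,0],[0,0,0,0,0,0]]]' --fingers 0.5

```text
time: 23.1
position: [0.4609, 0.2851, 0.146]
tool_rot: [-0.111, 0.994, 0.0, -0.0]
ft_force: [0.6, 0.3, -0.6]
grip_width: 0.0432
```

Request:
carry_out --rows '[[[0,0,-10,0,0,0],[0,0,-30,0,0,0],[0,0,-55,0,0,0],[0,0,-85,0,0,0],[0,0,-115,0,0,0],[0,0,-140,0,0,0],[10,-20,-150,0,0,0],[15,-30,-150,0,0,0],[15,-30,-150,0,0,0],[15,-30,-150,0,0,0]]]'

```text
time: 24.1
position: [0.4526, 0.2523, 0.2955]
tool_rot: [-0.111, 0.994, 0.0, -0.001]
ft_force: [0.9, -0.0, 0.0]
grip_width: 0.0441
```

```bash
python3 - <<'E'
from h import *
o0=load('scene')
c=grab('wrist');t=grab('scene')
cv2.imwrite('pics/w8.png',np.hstack([cv2.resize(c['color'][:,:,::-1],(400,300)),cv2.resize(t['color'][150:390,130:450,::-1],(400,300))]))
P=cloud(t);m=(np.hypot(P[...,0]-.462,P[...,1]-.2855)<.014)&(P[...,2]>.07)
Q=P[m]*1000
for a,b in((70,90),(90,110),(112,138)):
    k=(Q[:,2]>a)&(Q[:,2]<b);print(a,k.sum(),Q[k].mean(0).round(1))
print('top z',np.percentile(Q[:,2],98))
t0=grab('top');
for n,cc in(('scene',t),('top',t0),('wrist',c)):
    try:
        p=patch(cc,*proj(cc,[.5,-.02,.028]),w=14);print(n,np.round(1000*ray(cc,*p[0],.028),1))
    except Exception as e: print(n,'-')
print(robot.get_obs()['ft_force'],robot.get_obs()['grip_width'],robot.get_obs()['time'])
E
```

```text
70 53 [459.3 280.5  79.2]
90 53 [459.2 280.3 100.2]
112 86 [460.  281.6 127.4]
top z 335.69320503625664
scene [502.2 -22.4  28. ]
top [498.3 -20.1  28. ]
wrist -
[ 0.14276563  0.42798179 -0.09884277] 0.04359061166946776 24.25
```

View pics/w8.png

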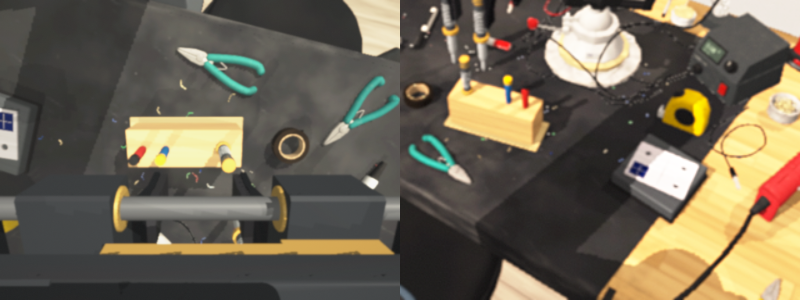

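The pictures show the punch upright in its socket, at (227,155) left and (465,72) right. The blank, roll and tape measure lie where they were, and the arm is clear. Handing in.

```bash
python3 -c "
from rig import robot
print(robot.hand_in())"
```

```text
the job is handed in; nothing more can be done
None
```

I snapped the punch once on the scribed cross, put it back in its socket, let go and handed the job in at about 24 s; no verdict was reported.

- **Snap:** Pressing in steps of 0.3 to 2 mm, the net force rose to about 13 N. It then fell by about 6.6 N in one step, and I held it there for 0.2 s. The highest net force seen at the end of any step was about 13 N, so below 17 N; the force between steps was not recorded.
- **Position on the mark:** The point was about 0.5 mm from the middle of the cross, by the wrist camera's estimate.
- **Back in the stand:** The collar seated at the same tool height as at the start (0.1463 m). The last views show the punch upright in its socket.
- **Other things:** The mark moved less than 0.5 mm in both fixed cameras. The tape roll and tape measure look unmoved in the last views, but I did not measure them. The gripper is clear of everything.

**Disagreements:** The three cameras differed by 2 to 4 mm on where the mark was in absolute terms. I relied on the wrist camera, which saw the point and the cross together. One last figure, the height of the punch's top (336 mm), was spoiled by gripper pixels in the sample, so I ignored it.

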